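# Turn a notched shelf panel home against a bench dog and bolt it in the jig

## Task

The notched shelf panel lies skewed on the jig: push it until its notch bears on the steel dog, then push it near the corner diagonally opposite the notch so that it turns about the dog until its long edge is flush on the stop block. Press it home there with a steady push of about 12 N for a second, never more than 25 N. Then slide the bolt fully across behind the panel's other long edge and let go, leaving the panel snug against dog and stop and the things around it undisturbed.

Things in the scene. Friction and masses are not known exactly. Their poses are not given: they have to be found in the camera images.
- jig: White-faced base board fixed to the bench, 250 (x) x 330 (y) x 12 mm thick. Origin: centre of its underside; z up. All jig parts are fixed to it. It may stand anywhere near the bench middle and be turned; its x axis points roughly towards the robot, its y axis roughly to the robot's right (world -y).
- dog: Fixed upright steel peg, 19 mm diameter, 35 mm high above the board. Origin: centre of its foot, on the board's top, at jig (-70, -97, 12) mm.
- stop: Fixed wooden stop block, 30 (x) x 20 (y) x 30 mm high on the board. Origin: middle of the lower edge of its working face, which looks to jig +x (towards the robot); at jig (-84.5, 70.5, 12) mm. Axes as the jig.
- panel: Loose pale waxed wooden panel flat on the board, 100 (x) x 190 (y) x 20 mm, 0.2 to 0.4 kg, a 24 x 24 mm square notch through its -x, -y corner. Origin: the notch's inner corner, on the underside; the panel spans x -24 to 76, y -24 to 166 mm. Notch faces: x = 0 and y = 0. At the start turned 14 to 29 degrees clockwise (from above) from home, notch 1 to 20 mm clear of the dog.
- push_corner (a point): On the panel: corner diagonally opposite the notch, panel (76, 166, 10) mm, mid-thickness. Push the long edge x = 76 towards -x: at its middle (panel y = 62) it shifts bodily to the dog; 20 to 65 mm from this corner it turns counter-clockwise about the dog (nearer 65 keeps the notch on the dog). Push level: bearing down on the panel makes it bind. Sliding takes 0.5 to 3 N; home it is rigid.
- panel_home (a point): On the board's top at jig (-60.5, -87.5, 12) mm: where the panel's origin comes when home, with its axes along the jig's, both notch faces on the dog and its long edge x = -24 on the stop.
- bolt (a joint): Wooden bolt beside the home panel: 0 = drawn back; grows in m as it slides to jig -y, end at 0.045; stays where left; 1 to 3 N to slide; starts at 0 to 0.008. Bar 18 (x) x 60 (y) mm, 1 to 21 mm above the board, between rails 22 mm high. Its side passes 2 mm outside the home panel's long edge x = 76; nose at jig y = 86 mm drawn back, 41 mm across.
- bolt_knob (a point): Centre of the bolt's round upright knob: 22 mm diameter, 28 mm high, from 29 to 57 mm above the base board; this point is 43 mm above the base board, on the bolt's centre line. The bolt moves it straight along jig -y.
- mallet: Bystander: wooden mallet lying on the bench, 270 mm long; origin under its middle.
- glue: Bystander: white plastic glue bottle, 60 mm diameter, 150 mm high; origin at its foot.
- square: Bystander: try square lying flat, wooden stock 110 mm, steel blade 150 mm; origin under the stock.
- offcut: Bystander: offcut 140 x 45 x 30 mm; origin under its middle.
There are look-alikes about, which are no part of the job. Leave any purple or red look-alike of the panel alone.

How it is judged:
On the way, in this order (a step that is already met when the one before it is completed fails the run):
1. the pushed panel bears on the dog while still skewed by more than 4 degrees (contact force between panel and dog above 0.15 N and contact force between the fingers and panel above 0.2 N and angle between the x axis of panel and the x axis of jig, either way round above 0.07 rad), for 0.1 s.
2. the panel is home and pressed there by the fingers with 8 to 17 N, bearing on dog and stop, for half a second, the bolt still open (angle between the x axis of panel and the x axis of jig, either way round below 0.02 rad and x of panel in the frame of jig between -0.0635 and -0.0575 m and y of panel in the frame of jig between -0.0905 and -0.0845 m and angle between panel's own z axis and vertical below 0.04 rad and z of panel in the frame of jig below 0.015 m and contact force between the fingers and panel between 8 and 17 N and contact force between panel and dog above 1 N and contact force between panel and stop above 1 N and value of joint bolt below 0.02 m), for 0.5 s.
3. the bolt is across behind the panel (value of joint bolt above 0.04 m), for 0.2 s.
At the end, for the whole second after the job is handed in: The panel lies flat in the jig within about 3 mm of home (notch against the dog) and within 0.02 rad (1.1 degrees) of the jig's axes, long edge on the stop, the bolt at least 40 mm across, all at rest and released (angle between the x axis of panel and the x axis of jig, either way round below 0.02 rad and x of panel in the frame of jig between -0.0635 and -0.0575 m and y of panel in the frame of jig between -0.0905 and -0.0845 m and angle between panel's own z axis and vertical below 0.04 rad and z of panel in the frame of jig below 0.015 m and value of joint bolt above 0.04 m and linear speed of panel below 0.01 m/s and velocity of joint bolt below 0.01 m/s); the robot touches nothing.
It fails at once if the fingers push the panel with more than 25 N (contact force between the fingers and panel above 25 N).
It fails at once if the panel is tipped up (angle between panel's own z axis and vertical above 0.15 rad).
It fails at once if a bystander (mallet, glue bottle, try square or offcut) is moved more than 30 mm (distance of any of mallet, glue, square, offcut from where it was at the start of the episode above 0.03 m).
It also fails if it takes over 72 s, if anything falls off the work surface, if the arm or the gripper's body presses on something with over 40 N, if the wrist force passes 120 N, or if a joint passes its speed limit or range.

## Robot

A 7-joint arm with a two-finger parallel gripper is mounted at the origin on the work surface. World frame = base frame: x ahead of the robot, y to its left, z up, the work surface at z = 0. Lengths are in m, angles in rad, forces in N, time in s.
With the tool pointing down it reaches from about 0.35 to 0.9 m from the base axis. Payload 8.1 kg.
Tool frame: the origin (TCP) lies at the centre of the arm's flange, where the gripper is bolted on; the fingertips stand 178 mm ahead of it and the grasp point (between the pads) lies 159 mm ahead of it; z points along the fingers, y is the direction in which the jaws open and shut (so a half turn about z gives the same grasp; the last joint's range is limited). The gripper opens to 92 mm and grips with 3 to 60 N. Pads are 19 mm wide; open, the fingers measure 130 mm over their backs; the gripper's body (75 mm by 190 mm) begins 47 mm behind the grasp point.
Start: joints at [1.236, 0.434, 0.025, 1.573, -0.012, 1.134, -0.075], TCP at [0.144, -0.608, 0.405] pointing down, gripper open.
Joint ranges: [-2.62, 2.62], [-0.44, 2.09], [-1.27, 1.32], [0.08, 2.57], [-1.32, 4.46], [0.12, 2], [-2.74, 2.74]. Speed limits (rad/s): [2.22, 2.22, 3.01, 3.01, 3.14, 3.14, 3.14].

## Interface

Orientations are given as a rotation vector (axis times angle).
In Python, from cell import arm gives the robot as it stands. The module is installed in compiled form; this text tells all that it offers.
- The arm moves only by the tool move_arm, never from a script. Its argument "steps" is a list of rows, each a list of 4 numbers: the shift along the tool's x, y, z in mm, then the turn about the tool's z in rad. In form: [[x, y, z, twist], ...]. A call has 1 to 20 rows; each row is the pose to reach, as a shift and turn from the pose commanded when the call began, along the tool's axes at that moment; what a row does not reach only later rows make up. A row lasts 1/8 s, in which the tool goes at most 62.5 mm and 10.7 degrees, less where a joint would pass 70% of its speed; a pose out of reach is approached as far as the arm can. A call with a gripper value outside its range is refused whole. "grip" is the finger opening in mm, from 0 to 91.8, set as the call begins (left out, the last holds). The fingers move at their own pace and stop on an object; "grip_force" is the grip in N (left out, the last holds). Time passes only in rows, so rows that repeat a pose let the fingers close. It gives the time, the measured TCP pose, the force and the opening at its end, in the units of the state.
- arm.observe(): the state, without advancing time (a new reading comes with each control period).
- arm.get_image(name): name is "scene" or "top" or "wrist"; returns the picture (400x640x3 uint8, red, green, blue); there is no depth.
- arm.camera_info(name): a dict with "mtx" (3x3 intrinsics, pixels), "pose" (4x4, takes a point from camera to world coordinates); the wrist camera has in their place "T_tool_cam" (4x4, takes a point from camera to tool coordinates, whose origin is the TCP and whose axes are the flange's). Camera axes: x right, y down, z forward; pixel columns grow to the right and rows downward; lengths in m; the calibration is good to about 2 mm. A picture is of the moment at which its call begins: read the wrist's pose just before it. camera_info takes no time and is no camera call.
- arm.sign_off(): hands the job in, once; it reports no verdict.
The state is a dict: "clock": time; "joints": joint angles; "dq": joint speeds; "joint_efforts": joint torques, N m; "position": TCP position; "ee_rot": TCP orientation; "force": force on the tool from outside, world axes, zero at the start; "ft_torque": the same for the moment, N m; "width": opening from 0.0 (shut) to 1.0 (fully open).
Only numpy, scipy, OpenCV 4.12 (cv2) and the standard library are available. Lean on these libraries where they do the work, as an engineer would, in place of code of your own. Each camera call takes 0.05 s, during which the arm holds its last target.

## Working session

There is one attempt and no reset: what is moved stays moved. The work goes in short steps, Python scripts to look and compute and a tool call to move; the robot and the scene stay as the last step left them, time stands still between calls to the robot, and variables do not carry over. Pictures are saved under pics/ and viewed, and the job is handed in when it is done.

Besides the shell and the picture viewer there is one more tool, called after ">>>" in YAML: its name, and indented under it one key for each argument. move_arm: Moves the arm, as the interface text tells. Its arguments: {"type":"object","properties":{"steps":{"type":"array"},"grip":{"type":"number"},"grip_force":{"type":"number"}},"required":["steps"]}

```bash
mkdir -p pics
python3 - <<'E'
from cell import arm
import cv2,numpy as np
np.set_printoptions(precision=4,suppress=True)
s=arm.observe()
for k,v in s.items(): print(k,np.round(v,4))
for n in ["scene","top","wrist"]:
    im=arm.get_image(n); cv2.imwrite(f"pics/{n}0.png",im[:,:,::-1])
    c=arm.camera_info(n)
    for k,v in c.items(): print(n,k,np.array(v))
E
```

```text
clock 0.0
joints [ 1.2364  0.4352  0.0249  1.5741 -0.0116  1.134  -0.0751]
dq [ 0.0012 -0.0006  0.0002  0.0015 -0.0002 -0.0004 -0.0007]
joint_efforts [  0.0012 -66.7863   0.9854 -31.4457  -0.0606   0.0429   0.0002]
position [ 0.1435 -0.6081  0.404 ]
ee_rot [-3.119  -0.3631  0.0005]
force [ 0.643  -0.5025 -0.3579]
ft_torque [ 0.0086 -0.02   -0.0003]
width 0.9994
scene mtx [[458.9749   0.     321.667 ]
 [  0.     458.9749 195.4401]
 [  0.       0.       1.    ]]
scene pose [[ 0.6109  0.4379 -0.6596  1.5189]
 [ 0.7917 -0.3392  0.5081 -0.7558]
 [-0.0012 -0.8326 -0.5539  0.97  ]
 [ 0.      0.      0.      1.    ]]
top mtx [[370.5457   0.     318.002 ]
 [  0.     370.5457 200.6716]
 [  0.       0.       1.    ]]
top pose [[-0.023  -0.9794  0.2006  0.2111]
 [-0.9997  0.0226 -0.0043  0.0853]
 [-0.0004 -0.2006 -0.9797  1.4172]
 [ 0.      0.      0.      1.    ]]
wrist mtx [[336.4317   0.     320.8384]
 [  0.     336.4317 197.6637]
 [  0.       0.       1.    ]]
wrist T_tool_cam [[ 0.0002 -0.9513 -0.3082  0.0834]
 [ 1.     -0.      0.0008 -0.0001]
 [-0.0007 -0.3082  0.9513  0.0198]
 [ 0.      0.      0.      1.    ]]
```

View pics/scene0.png

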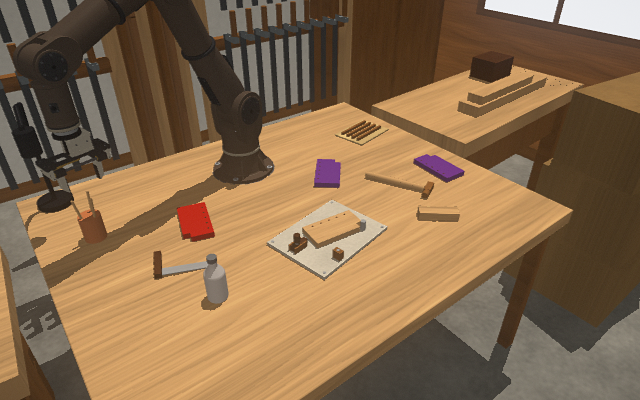

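View pics/top0.png

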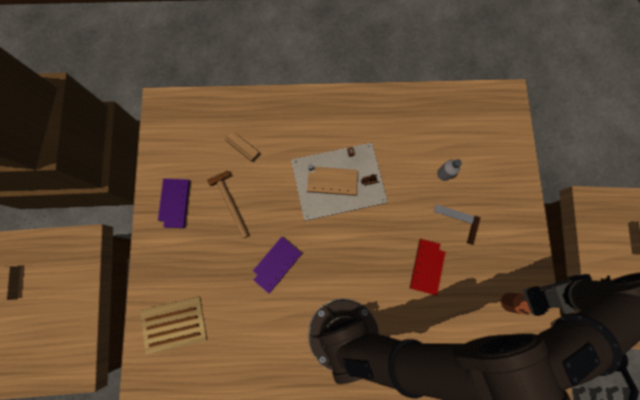

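View pics/wrist0.png

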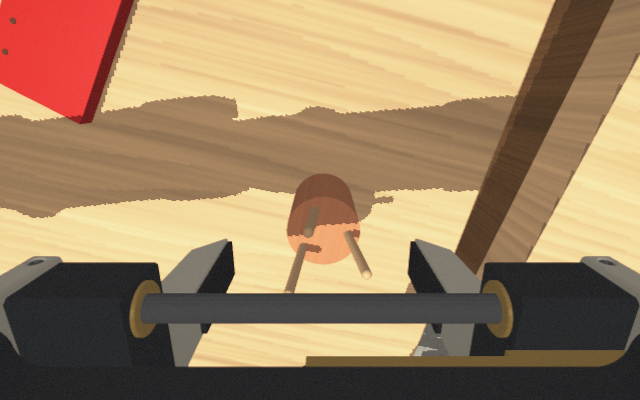

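```bash
cat > h.py <<'E'
from cell import arm
import cv2,numpy as np
from scipy.spatial.transform import Rotation as R
np.set_printoptions(precision=4,suppress=True)
def pose(n,st=None):
    c=arm.camera_info(n)
    if n!="wrist": return np.array(c["mtx"]),np.array(c["pose"])
    st=st or arm.observe()
    T=np.eye(4);T[:3,:3]=R.from_rotvec(st["ee_rot"]).as_matrix();T[:3,3]=st["position"]
    return np.array(c["mtx"]),T@np.array(c["T_tool_cam"])
def ray(uv,z,K,P):
    uv=np.atleast_2d(np.float64(uv))
    d=np.c_[(uv-K[:2,2])/[K[0,0],K[1,1]],np.ones(len(uv))]@P[:3,:3].T
    o=P[:3,3]; t=(z-o[2])/d[:,2]
    return o+d*t[:,None]
def proj(p,K,P):
    p=np.atleast_2d(p); q=(p-P[:3,3])@P[:3,:3]; 
    return np.c_[q[:,0]/q[:,2]*K[0,0]+K[0,2],q[:,1]/q[:,2]*K[1,1]+K[1,2]]
def crop(im,x0,y0,x1,y1,s,name):
    cv2.imwrite("pics/"+name,cv2.resize(im[y0:y1,x0:x1],None,fx=s,fy=s,interpolation=cv2.INTER_CUBIC))
E
python3 - <<'E'
from h import *
im=cv2.imread("pics/top0.png"); crop(im,280,130,400,230,6,"top0c.png")
im2=cv2.imread("pics/scene0.png"); crop(im2,255,190,400,290,5,"scene0c.png")
K,P=pose("top")
print(ray([[340,181],[449,170],[350,150]],0.012,K,P))
E
```

```text
[[ 0.5754 -0.0087  0.012 ]
 [ 0.6102 -0.4393  0.012 ]
 [ 0.7018 -0.053   0.012 ]]
```

View pics/top0c.png

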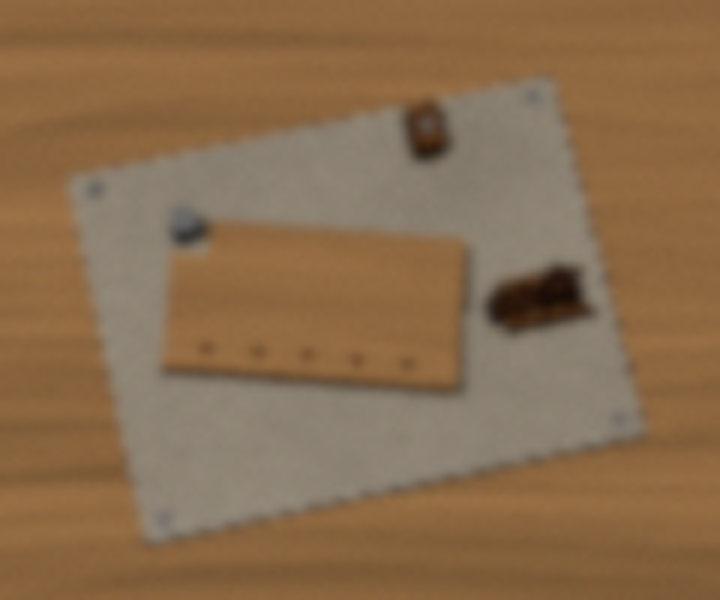

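View pics/scene0c.png

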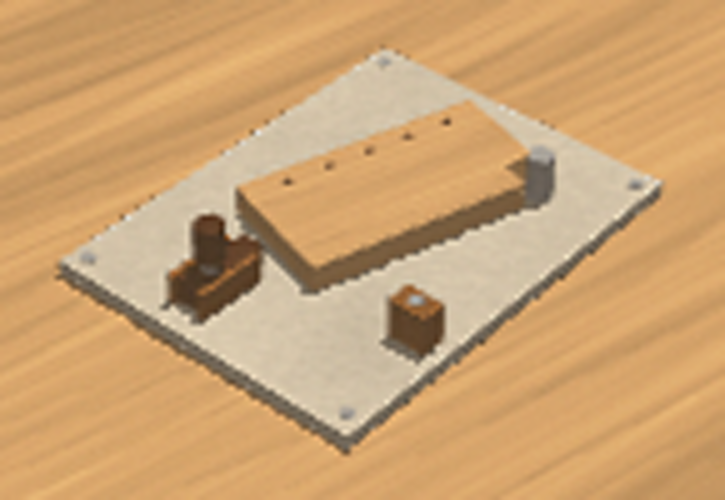

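```bash
cat >> h.py <<'E'
def toolvec(target,st=None):
    st=st or arm.observe(); M=R.from_rotvec(st["ee_rot"]).as_matrix()
    return M.T@(np.array(target)-st["position"])*1000
E
python3 - <<'E'
from h import *
K,P=pose("top")
c=np.array([[70,178],[550,78],[645,435],[148,543]])/6+[280,130]
w=ray(c,0.012,K,P);print(w,w.mean(0)); e=w[1]-w[0]; f=w[3]-w[0]
print("jig y dir",np.degrees(np.arctan2(e[1],e[0])),np.linalg.norm(e),"x dir",np.degrees(np.arctan2(f[1],f[0])),np.linalg.norm(f))
s=arm.observe();M=R.from_rotvec(s["ee_rot"]).as_matrix();print(M, np.degrees(np.arctan2(M[1,0],M[0,0])))
print(toolvec([0.53,-0.01,0.45]))
E
```

```text
[[ 0.667   0.1796  0.012 ]
 [ 0.7292 -0.1408  0.012 ]
 [ 0.4854 -0.1894  0.012 ]
 [ 0.4226  0.132   0.012 ]] [ 0.5761 -0.0046  0.012 ]
jig y dir -79.0135792610827 0.32637832618336193 x dir -168.97372391546727 0.249053755791447
[[ 0.9733  0.2297 -0.0004]
 [ 0.2297 -0.9733  0.0011]
 [-0.0001 -0.0012 -1.    ]] 13.276659239510906
[ 513.5134 -493.4465  -45.3359]
```

>>> move_arm:
  steps:
    - [30, -28, -3, 0]
    - [70, -67, -6, 0]
    - [110, -106, -10, 0]
    - [150, -145, -14, 0]
    - [190, -184, -18, 0]
    - [230, -222, -22, 0.01]
    - [270, -260, -26, 0.02]
    - [310, -299, -30, 0.03]
    - [350, -337, -34, 0.04]
    - [390, -375, -38, 0.04]
    - [430, -413, -42, 0.04]
    - [470, -452, -45, 0.04]
    - [500, -480, -45, 0.04]
    - [513, -493, -45, 0.04]
    - [513, -493, -45, 0.04]
    - [513, -493, -45, 0.04]
  grip: 0
  grip_force: 40

```text
clock: 2.15
position: [0.5291, -0.0123, 0.4495]
ee_rot: [3.127, 0.298, -0.001]
force: [-0.6, -0.5, 0.4]
width: 0.003
```

Run:
```python
from h import *
s=arm.observe();print(s["position"],s["ee_rot"],s["joints"],s["dq"],s["clock"])
np.save("s1.npy",np.r_[s["position"],s["ee_rot"]])
im=arm.get_image("wrist"); cv2.imwrite("pics/w1.png",im[:,:,::-1])
```

```text
[ 0.5291 -0.0123  0.4495] [ 3.1265  0.2975 -0.0014] [ 0.2361  0.2763 -0.3978  1.7131  0.1158  1.1761 -1.574 ] [ 0.0114 -0.0069  0.0012  0.0012 -0.001  -0.0023 -0.0027] 2.15
```

View pics/w1.png

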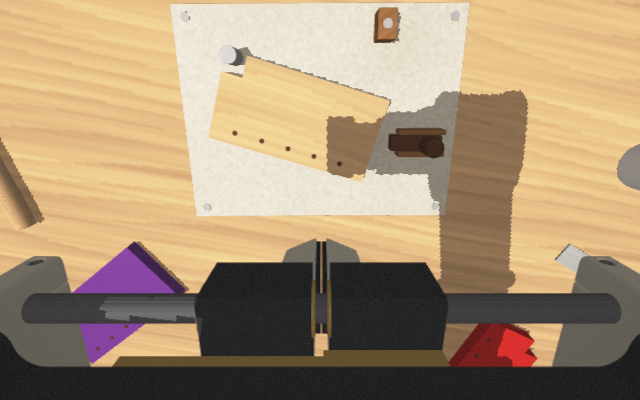

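Run:
```python
from h import *
im=cv2.imread("pics/w1.png"); crop(im,200,35,460,200,3,"w1c.png")
g=cv2.cvtColor(im,cv2.COLOR_BGR2GRAY)
v=np.load("s1.npy");K,P=pose("wrist",dict(position=v[:3],ee_rot=v[3:]))
pts=np.float32([[171,4],[468,3],[442,215],[197,215]])
q=cv2.cornerSubPix(g,pts[:,None].copy(),(5,5),(-1,-1),(3,50,.01))[:,0];print(q)
w=ray(q,0.012,K,P);print(w,w.mean(0))
for a,b in [(0,1),(1,2),(2,3),(3,0),(0,2),(1,3)]:
    e=w[b]-w[a];print(a,b,np.linalg.norm(e)*1e3,np.degrees(np.arctan2(e[1],e[0])))
pp=np.float32([[246,57],[390,100],[361,181],[209,136],[220,71],[241,77]])
q=cv2.cornerSubPix(g,pp[:,None].copy(),(4,4),(-1,-1),(3,50,.01))[:,0];print(q)
w=ray(q,0.032,K,P);print(w)
for a,b in [(0,1),(1,2),(2,3),(3,4)]:
    e=w[b]-w[a];print(a,b,np.linalg.norm(e)*1e3,np.degrees(np.arctan2(e[1],e[0])))
```

```text
[[169.8275   3.6281]
 [469.2404   2.7053]
 [438.7978 211.6764]
 [196.0869 215.7842]]
[[ 0.6666  0.1824  0.012 ]
 [ 0.7297 -0.1405  0.012 ]
 [ 0.488  -0.1799  0.012 ]
 [ 0.4217  0.1351  0.012 ]] [ 0.5765 -0.0007  0.012 ]
0 1 328.9652356229594 -78.94170911941933
1 2 244.88993864357343 -170.73764889675468
2 3 321.83513424527 101.8842143547535
3 0 249.40928863585478 10.940833114435211
0 2 403.9055601243109 -116.24305737090377
1 3 413.23058450745737 138.18346301919954
[[244.8451  56.8006]
 [390.4872  99.5363]
 [361.     181.    ]
 [207.7816 136.8694]
 [220.      71.    ]
 [242.3219  75.6095]]
[[ 0.6275  0.0906  0.032 ]
 [ 0.6141 -0.0771  0.032 ]
 [ 0.5144 -0.0658  0.032 ]
 [ 0.5328  0.1229  0.032 ]
 [ 0.6079  0.1159  0.032 ]
 [ 0.6077  0.0911  0.032 ]]
0 1 168.27174737985837 -94.58885770676054
1 2 100.28293531981173 173.5039176290977
2 3 189.5081436335009 84.43684881186556
3 4 75.38731645347744 -5.317155832770382
```

View pics/w1c.png

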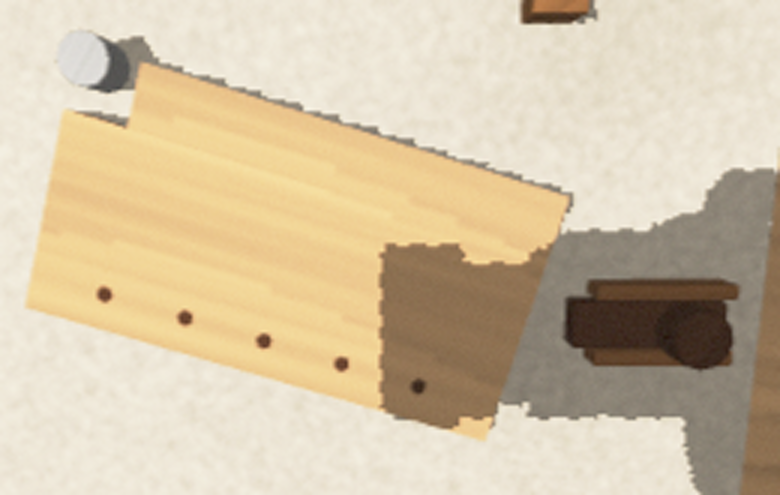

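Run:
```python
from h import *
s=arm.observe();M=R.from_rotvec(s["ee_rot"]).as_matrix();print(s["position"],s["clock"],np.degrees(np.arctan2(M[1,0],M[0,0])))
print(toolvec([.4871,.0151,.196]),toolvec([.4871,.0151,.30]))
```

```text
[ 0.5291 -0.0124  0.4496] 2.2 10.846833200933272
[-35.8523 -35.1243 253.624 ] [-35.9295 -35.0343 149.624 ]
```

>>> move_arm:
  steps:
    - [-10, -10, 30, 0.05]
    - [-20, -20, 75, 0.15]
    - [-30, -30, 120, 0.25]
    - [-36, -35, 165, 0.285]
    - [-36, -35, 205, 0.285]
    - [-36, -35, 235, 0.285]
    - [-36, -35, 250, 0.285]
    - [-36, -35, 254, 0.285]
    - [-36, -35, 254, 0.285]
    - [-36, -35, 254, 0.285]

```text
clock: 3.45
position: [0.4881, 0.0168, 0.1967]
ee_rot: [-3.138, 0.147, -0.003]
force: [-0.1, -0.2, 0.6]
width: 0.004
```

Run:
```python
from h import *
s=arm.observe();M=R.from_rotvec(s["ee_rot"]).as_matrix();print(s["position"],s["clock"],np.degrees(np.arctan2(M[1,0],M[0,0])),M,s["force"])
np.save("s2.npy",np.r_[s["position"],s["ee_rot"]])
im=arm.get_image("wrist"); cv2.imwrite("pics/w2.png",im[:,:,::-1])
print(arm.observe()["force"])
```

```text
[0.4881 0.0168 0.1967] 3.45 -5.353147780683537 [[ 0.9956 -0.0933  0.0018]
 [-0.0933 -0.9956  0.    ]
 [ 0.0018 -0.0002 -1.    ]] [-0.1122 -0.2034  0.6173]
[ 0.2395  0.5963 -0.8266]
```

View pics/w2.png

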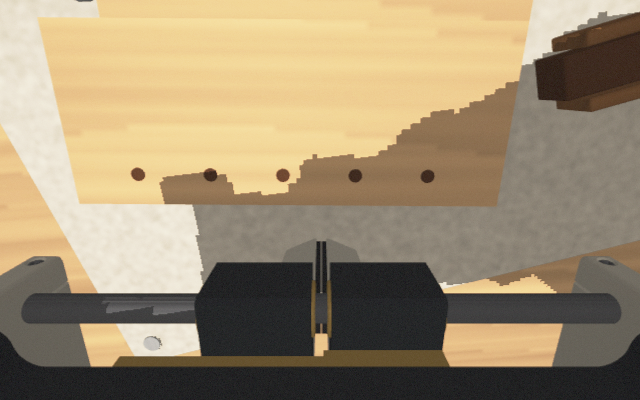

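Run:
```python
from h import *
v=np.load("s2.npy");st=dict(position=v[:3],ee_rot=v[3:]);K,P=pose("wrist",st)
w=ray([[80,204],[498,206],[532,0],[40,17]],0.032,K,P);print(w)
for p in w: print(toolvec(p,st))
```

```text
[[ 0.5319  0.1227  0.032 ]
 [ 0.5132 -0.067   0.032 ]
 [ 0.5959 -0.0743  0.032 ]
 [ 0.6077  0.1143  0.032 ]]
[  33.4235 -109.4696  164.7926]
[ 32.4849  81.1063 164.7524]
[115.5626  80.6386 164.9048]
[ 109.7215 -108.196   164.9323]
```

>>> move_arm:
  steps:
    - [7, 0, 0, 0]
    - [14, 0, 0, 0]
    - [19, 0, 0, 0]
    - [22, 0, 0, 0]
    - [23, -0.5, 0, 0]
    - [24, -1, 0, 0]
    - [25, -1.5, 0, 0]
    - [26, -2, 0, 0]
    - [27, -2.5, 0, 0]
    - [28, -3, 0, 0]
    - [29, -3.5, 0, 0]
    - [30, -4, 0, 0]

```text
clock: 5.0
position: [0.5179, 0.018, 0.1957]
ee_rot: [3.138, -0.147, -0.0]
force: [-0.5, 0.4, -0.6]
width: 0.004
```

Run:
```python
from h import *
s=arm.observe();M=R.from_rotvec(s["ee_rot"]).as_matrix();print(s["position"],s["clock"],np.degrees(np.arctan2(M[1,0],M[0,0])),s["force"])
np.save("s3.npy",np.r_[s["position"],s["ee_rot"]])
im=arm.get_image("wrist"); cv2.imwrite("pics/w3.png",im[:,:,::-1])
s=arm.observe();print(s["force"],s["position"])
im=arm.get_image("top"); crop(im[:,:,::-1],280,130,400,230,6,"t3.png")
```

```text
[0.5179 0.018  0.1957] 5.0 -5.345834038696124 [-0.4825  0.3897 -0.6487]
[-1.0153  1.3161 -0.5311] [0.5181 0.0181 0.1957]
```

View pics/w3.png

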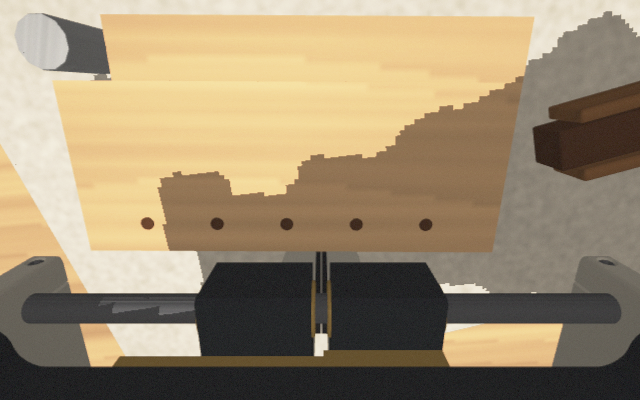

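View pics/t3.png

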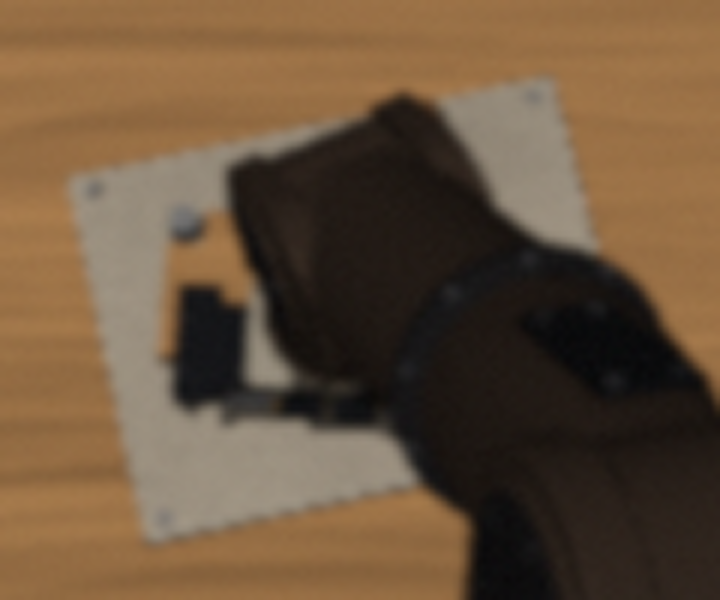

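Run:
```python
from h import *
v=np.load("s3.npy");st=dict(position=v[:3],ee_rot=v[3:]);K,P=pose("wrist",st)
im=cv2.imread("pics/w3.png");crop(im,0,0,200,110,4,"w3c.png")
names=["near-left","near-right","farR","farL(notch y face top)","notch inner"]
w=ray([[91,250],[493,251],[534,17],[101,14],[108,79.5]],0.032,K,P)
for n,p in zip(names,w): print(n,toolvec(p,st))
print("dog",toolvec(ray([41,41],0.047,K,P)[0],st))
```

```text
near-left [  10.7835 -108.5079  163.6984]
near-right [ 10.2563  81.8224 163.7073]
farR [109.5469  81.8508 163.7041]
farL(notch y face top) [110.5285 -83.7228 163.6963]
notch inner [ 86.9239 -85.6455 163.697 ]
dog [ 99.2593 -97.6488 148.696 ]
```

View pics/w3c.png

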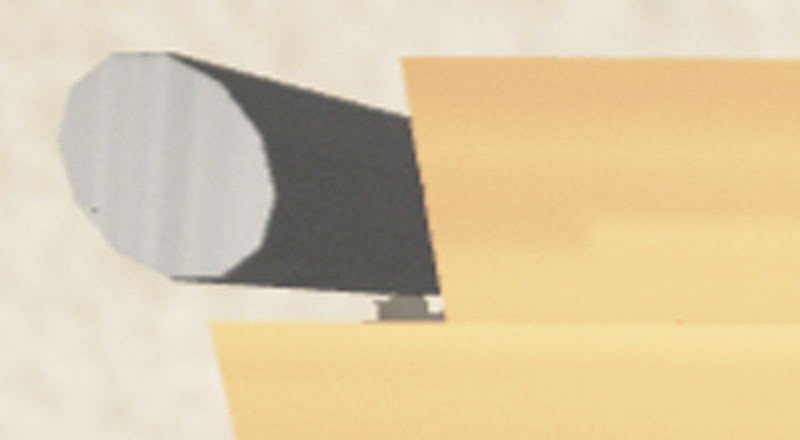

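>>> move_arm:
  steps:
    - [0.5, -0.6, 0, 0]
    - [1.0, -1.2, 0, 0]
    - [1.5, -1.8, 0, 0]
    - [2, -2.4, 0, 0]
    - [2.5, -3, 0, 0]
    - [3, -3.6, 0, 0]
    - [3.5, -4, 0, 0]
    - [4, -4.3, 0, 0]
    - [4.3, -4.5, 0, 0]

```text
clock: 6.22
position: [0.5224, 0.022, 0.1956]
ee_rot: [3.138, -0.146, -0.001]
force: [-2.5, -1.1, -0.0]
width: 0.005
```

Run:
```python
from h import *
s=arm.observe();M=R.from_rotvec(s["ee_rot"]).as_matrix();print(s["position"],s["clock"],np.degrees(np.arctan2(M[1,0],M[0,0])),s["force"])
np.save("s4.npy",np.r_[s["position"],s["ee_rot"]])
im=arm.get_image("wrist"); cv2.imwrite("pics/w4.png",im[:,:,::-1])
for i in range(4):
  s=arm.observe();print(s["force"],s["position"]);im2=arm.get_image("wrist")
crop(im[:,:,::-1],0,0,200,110,4,"w4c.png")
```

```text
[0.5224 0.022  0.1956] 6.225 -5.343470122420028 [-2.5383 -1.1102 -0.027 ]
[-1.9749 -0.4276 -0.6533] [0.5225 0.022  0.1956]
[-2.0584 -0.6344 -1.3169] [0.5225 0.022  0.1956]
[-1.7911 -0.0909 -0.0595] [0.5225 0.0221 0.1957]
[-1.6296 -1.5078 -0.9728] [0.5225 0.0221 0.1957]
```

View pics/w4.png

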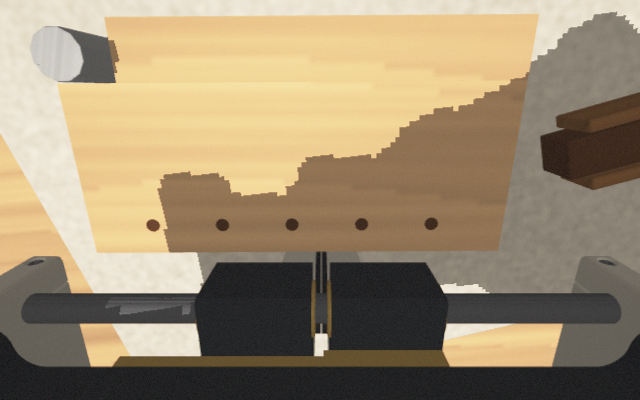

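View pics/w4c.png

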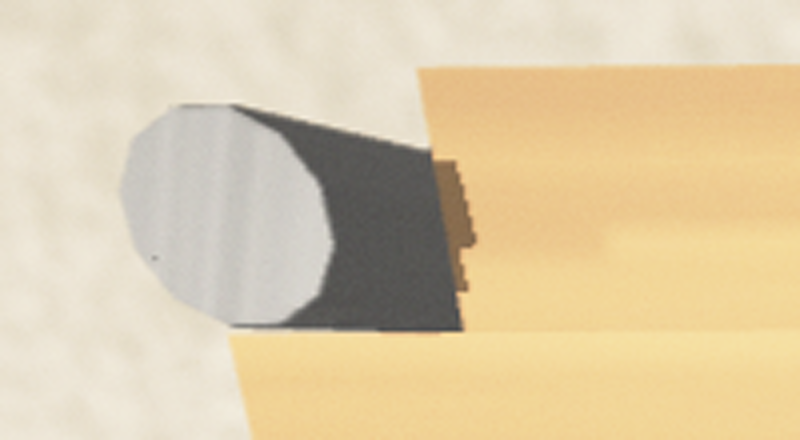

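Run:
```python
from h import *
v=np.load("s4.npy");st=dict(position=v[:3],ee_rot=v[3:]);K,P=pose("wrist",st)
w=ray([[97,251],[499,250],[537.5,15],[104.5,16.5],[115.5,82.5]],0.032,K,P)
for p in w: print(toolvec(p,st))
d=ray([56.5,53.5],0.047,K,P)[0];print("dog",toolvec(d,st),d)
# edge slope
e=w[1]-w[0];print(np.degrees(np.arctan2(e[1],e[0])))
```

```text
[  10.314  -105.6979  163.5912]
[ 10.812   84.5444 163.6459]
[110.2116  82.9929 163.5957]
[109.6473 -82.4702 163.5482]
[ 85.7769 -82.7561 163.5601]
dog [ 95.212  -93.1008 148.5524] [0.6258 0.1058 0.047 ]
-95.19347801422535
```

```bash
cat >> h.py <<'E'
dog=np.array([.6258,.1058]); a=np.radians(-169.0); xj=np.array([np.cos(a),np.sin(a)]); yj=np.array([-xj[1],xj[0]])
def J(ox,oy,z): return np.r_[dog+ox*1e-3*xj+oy*1e-3*yj,z]   # offset from dog along jig axes, mm
def invJ(p): d=(np.array(p)[:2]-dog)*1e3; return np.array([d@xj,d@yj])
E
python3 - <<'E'
from h import *
s=arm.observe();print(s["clock"],s["position"],invJ(s["position"]))
M=R.from_rotvec(s["ee_rot"]).as_matrix(); yaw=np.arctan2(M[1,0],M[0,0]); print(np.degrees(yaw),"twist",yaw-np.radians(11))
for t in [(134.6,76.5),(126.6,76.5)]: print(toolvec(J(*t,.196)))
E
```

```text
6.475 [0.5225 0.0221 0.1957] [117.3499  62.4755]
-5.344180413788504 twist -0.2852597617605786
[-12.6064  18.312   -0.3189]
[-4.9297 16.0608 -0.3196]
```

>>> move_arm:
  steps:
    - [-8, 0, 0, 0]
    - [-14, 6, 0, -0.14]
    - [-14, 13, 0, -0.285]
    - [-13, 18, 0, -0.285]
    - [-13, 18, 0, -0.285]
    - [-13, 18, 0, -0.285]

```text
clock: 7.22
position: [0.508, 0.0057, 0.1958]
ee_rot: [-3.127, -0.298, -0.001]
force: [1.1, -0.3, -0.6]
width: 0.001
```

Run:
```python
from h import *
s=arm.observe();print(s["clock"],s["position"],invJ(s["position"]),s["force"])
M=R.from_rotvec(s["ee_rot"]).as_matrix(); yaw=np.arctan2(M[1,0],M[0,0]); print(np.degrees(yaw))
for t in [(126.6,76.5),(95,89.5)]: print(toolvec(J(*t,.196)))
im=arm.get_image("wrist"); cv2.imwrite("pics/w5.png",im[:,:,::-1])
```

```text
7.225 [0.508  0.0057 0.1958] [134.6966  75.7923] [ 1.1039 -0.3294 -0.5519]
10.887374597560946
[ 8.0981  0.6918 -0.1947]
[39.7236 13.6297 -0.1827]
```

View pics/w5.png

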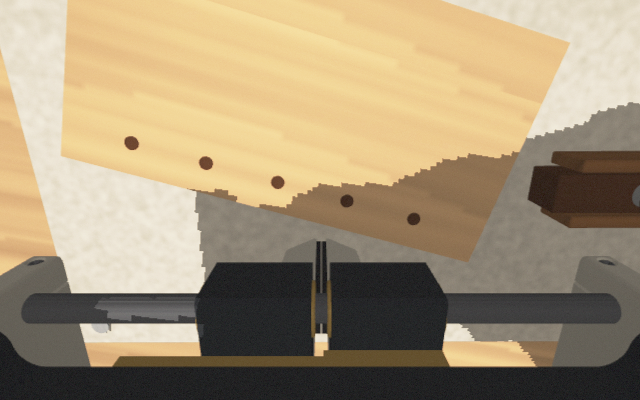

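>>> move_arm:
  steps:
    - [4, 0, 0, 0]
    - [7, 0.5, 0, 0]
    - [9, 1, 0, 0]
    - [11, 1.5, 0, 0]
    - [13, 2.5, 0, 0]
    - [15, 3, 0, 0]
    - [17, 4, 0, 0]
    - [19, 5, 0, 0]
    - [21, 6, 0, 0]
    - [23, 7, 0, 0]
    - [25, 7.5, 0, 0]
    - [27, 8, 0, 0]
    - [29, 9, 0, 0]
    - [31, 10, 0, 0]
    - [33, 11, 0, 0]

```text
clock: 9.15
position: [0.5426, 0.0008, 0.1957]
ee_rot: [3.127, 0.301, -0.0]
force: [-1.0, -1.6, 0.4]
width: 0.002
```

Run:
```python
from h import *
s=arm.observe();print(s["clock"],s["position"],invJ(s["position"]),s["force"])
np.save("s6.npy",np.r_[s["position"],s["ee_rot"]])
im=arm.get_image("wrist"); cv2.imwrite("pics/w6.png",im[:,:,::-1])
```

```text
9.15 [0.5426 0.0008 0.1957] [101.7231  87.1881] [-1.0258 -1.6151  0.3678]
```

View pics/w6.png

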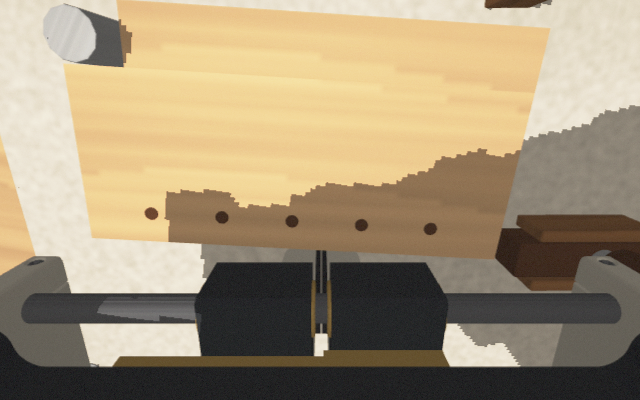

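Run:
```python
from h import *
v=np.load("s6.npy");st=dict(position=v[:3],ee_rot=v[3:]);K,P=pose("wrist",st)
im=cv2.imread("pics/w6.png");crop(im,30,0,180,110,5,"w6c.png");crop(im,440,180,600,300,5,"w6d.png")
w=ray([[93,237],[496,258],[549,28],[117,0],[126,67.5]],0.032,K,P)
for p in w: print(invJ(p))
for i,j in [(0,1),(2,1),(3,2)]:
  e=(invJ(w[j])-invJ(w[i]));print(np.degrees(np.arctan2(-e[0],e[1])))
d=ray([69.5,33.5],0.047,K,P)[0];print("dog",d,invJ(d))
```

```text
[ 84.2136 -19.1465]
[ 95.2585 170.851 ]
[ -3.9512 175.4297]
[-13.5037  10.3104]
[10.2934  9.4561]
-3.326982064856795
-92.64244285987373
-3.3109989445226913
dog [0.6257 0.1059 0.047 ] [ 0.0958 -0.0966]
```

View pics/w6c.png

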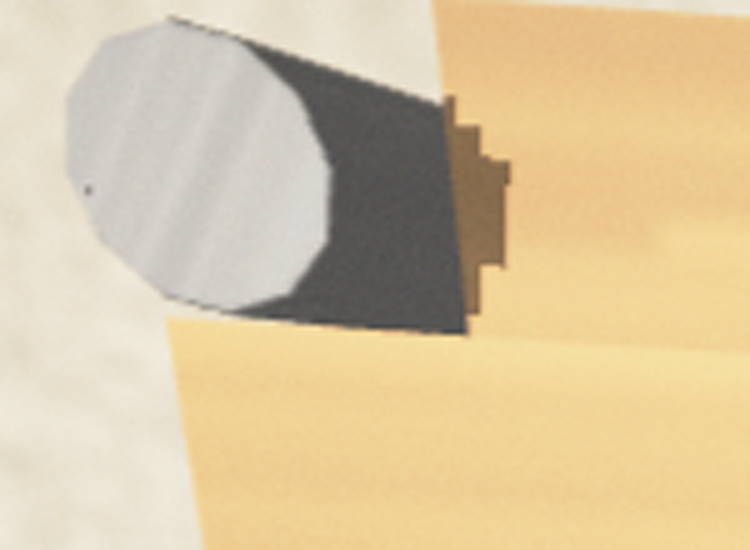

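View pics/w6d.png

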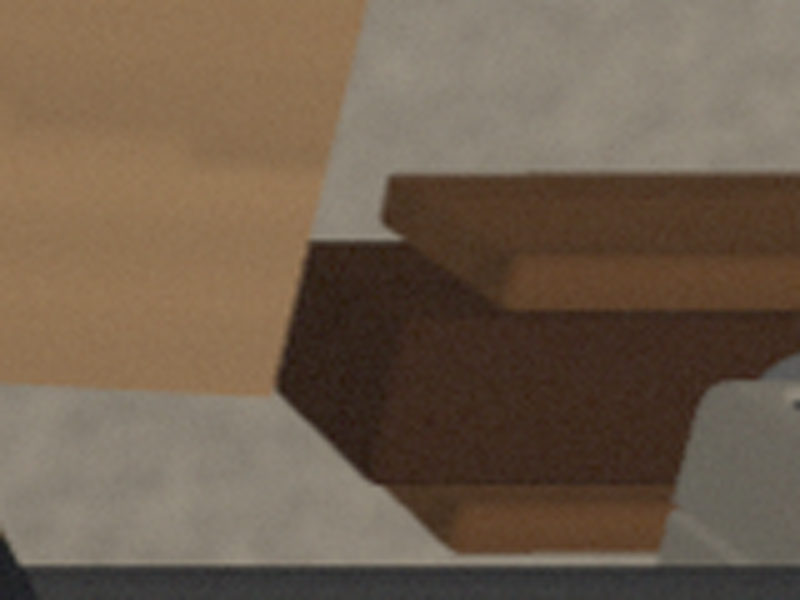

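>>> move_arm:
  steps:
    - [1, 0.4, 0, 0]
    - [2, 0.8, 0, 0]
    - [3, 1.2, 0, 0]
    - [4, 1.6, 0, 0]
    - [4.7, 2, 0, 0]
    - [5.2, 2, 0, 0]
    - [5.2, 2, 0, 0]

```text
clock: 10.07
position: [0.548, -0.0, 0.1957]
ee_rot: [-3.127, -0.301, -0.0]
force: [-1.4, -0.6, -0.6]
width: 0.003
```

Run:
```python
from h import *
s=arm.observe();print(s["clock"],s["position"],invJ(s["position"]),s["force"],np.array(s["force"])[:2]@xj)
```

```text
10.075 [ 0.548  -0.      0.1957] [96.5733 89.0498] [-1.431  -0.6383 -0.5976] 1.5264629265451943
```

Now small steps toward contact with the stop.

>>> move_arm:
  steps:
    - [0.4, 0, 0, 0]
    - [0.8, 0, 0, 0]
    - [1.2, 0, 0, 0]
    - [1.2, 0, 0, 0]

```text
clock: 10.58
position: [0.549, 0.0, 0.1957]
ee_rot: [3.127, 0.301, -0.001]
force: [-1.9, -2.9, 0.7]
width: 0.003
```

Run:
```python
from h import *
s=arm.observe();print(s["clock"],s["position"],invJ(s["position"]),s["force"],np.array(s["force"])[:2]@xj)
np.save("s7.npy",np.r_[s["position"],s["ee_rot"]])
im=arm.get_image("wrist"); cv2.imwrite("pics/w7.png",im[:,:,::-1])
```

```text
10.575 [0.549  0.     0.1957] [95.5687 89.1569] [-1.9479 -2.8507  0.6512] 2.456096122520319
```

View pics/w7.png

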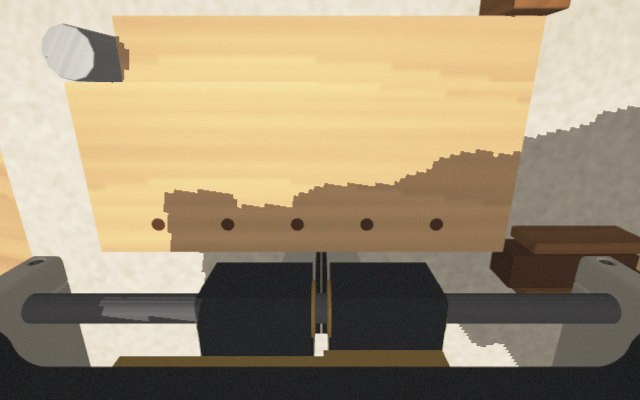

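Run:
```python
from h import *
v=np.load("s7.npy");st=dict(position=v[:3],ee_rot=v[3:]);K,P=pose("wrist",st)
im=cv2.imread("pics/w7.png");crop(im,30,0,180,110,5,"w7c.png");crop(im,440,0,600,120,5,"w7d.png")
w=ray([[103,251],[504,251],[545,15],[113,15],[126,82]],0.032,K,P)
for p in w: print(invJ(p))
for i,j in [(0,1),(3,2)]:
  e=(invJ(w[j])-invJ(w[i]));print(np.degrees(np.arctan2(-e[0],e[1])))
d=ray([69.5,52],0.047,K,P)[0];print("dog",d,invJ(d))
```

```text
[ 85.3485 -13.9345]
[ 85.4603 176.0438]
[-14.5424 174.937 ]
[-14.5418   9.8444]
[ 9.6633 10.4809]
-0.033715367055442744
0.0001838688062700807
dog [0.626  0.1053 0.047 ] [-0.086   0.5465]
```

View pics/w7c.png

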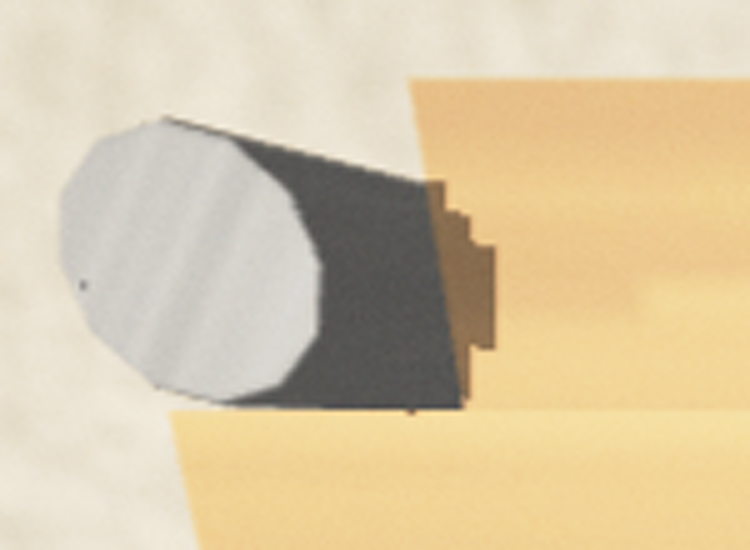

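View pics/w7d.png

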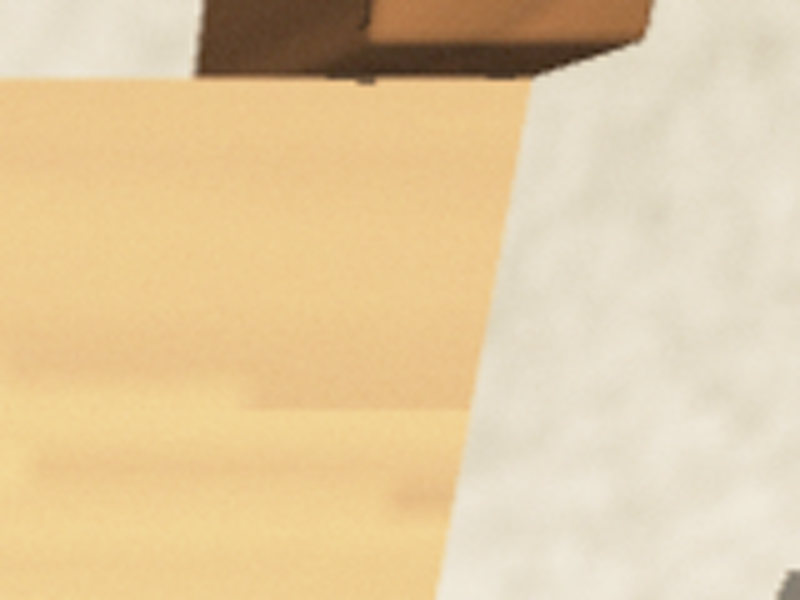

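>>> move_arm:
  steps:
    - [0.2, 0, 0, 0]
    - [0.4, 0, 0, 0]
    - [0.4, 0, 0, 0]
    - [0.4, 0, 0, 0]

```text
clock: 11.12
position: [0.5493, 0.0, 0.1956]
ee_rot: [3.127, 0.3, -0.001]
force: [-3.8, -2.9, 1.9]
width: 0.004
```

Run:
```python
from h import *
for i in range(3):
  s=arm.observe();print(s["clock"],invJ(s["position"]),s["force"],np.array(s["force"])[:2]@xj); arm.get_image("wrist")
```

```text
11.125 [95.3049 89.208 ] [-3.8301 -2.8715  1.9258] 4.30767264490568
11.175 [95.3093 89.1925] [-3.8118 -3.2313  3.0359] 4.358353026164458
11.225 [95.3148 89.2078] [-4.2134 -3.0288  1.7778] 4.713872087898234
```

>>> move_arm:
  steps:
    - [0.2, 0, 0, 0]
    - [0.4, 0, 0, 0]
    - [0.4, 0, 0, 0]

```text
clock: 11.65
position: [0.5494, 0.0001, 0.1956]
ee_rot: [3.127, 0.301, -0.002]
force: [-5.9, -2.5, 2.1]
width: 0.01
```

Run:
```python
from h import *
for i in range(3):
  s=arm.observe();f=np.array(s["force"]);print(s["clock"],invJ(s["position"]),f,f[:2]@xj,f[:2]@yj); arm.get_image("wrist")
```

```text
11.65 [95.1951 89.1356] [-5.9004 -2.5062  2.0868] 6.2701618595147215 1.3343391140590348
11.7 [95.1889 89.131 ] [-5.8898 -2.27    2.8729] 6.214766587471438 1.1044635920558907
11.75 [95.1916 89.1273] [-5.4411 -3.524   3.5011] 6.01352704700573 2.4210404719913114
```

>>> move_arm:
  steps:
    - [0.3, 0, 0, 0]
    - [0.6, 0, 0, 0]
    - [0.9, 0, 0, 0]
    - [0.9, 0, 0, 0]

```text
clock: 12.3
position: [0.5496, 0.0002, 0.1954]
ee_rot: [3.127, 0.301, -0.005]
force: [-8.2, -2.6, 5.0]
width: 0.006
```

Run:
```python
from h import *
for i in range(3):
  s=arm.observe();f=np.array(s["force"]);print(s["clock"],invJ(s["position"]),f,f[:2]@xj,f[:2]@yj); arm.get_image("wrist")
```

```text
12.3 [94.9163 89.0782] [-8.1603 -2.5655  4.9623] 8.499941610701477 0.9613354339550937
12.35 [94.9104 89.1031] [-8.4441 -2.5826  5.561 ] 8.781726486620673 0.9239305361143175
12.4 [94.8946 89.1257] [-7.8857 -3.4012  4.8973] 8.389800685264564 1.8340697288552377
```

>>> move_arm:
  steps:
    - [0.2, 0, -0.3, 0]
    - [0.5, 0, -0.6, 0]
    - [0.7, 0, -0.6, 0]
    - [0.7, 0, -0.6, 0]

```text
clock: 12.95
position: [0.5499, 0.0003, 0.1955]
ee_rot: [3.127, 0.301, -0.007]
force: [-7.4, -2.8, 0.7]
width: 0.005
```

Run:
```python
from h import *
for i in range(3):
  s=arm.observe();f=np.array(s["force"]);print(s["clock"],invJ(s["position"]),f,f[:2]@xj,f[:2]@yj,np.linalg.norm(f)); arm.get_image("wrist")
```

```text
12.95 [94.6748 89.0753] [-7.4122 -2.824   0.7182] 7.814896083797836 1.3578439921114172 7.964433639868236
13.0 [94.634  89.0968] [-8.2504 -3.3874 -0.1787] 8.745172101977886 1.7509415375307735 8.920524036947155
13.05 [94.6372 89.1287] [-8.6404 -2.8891  0.3795] 9.032875085654888 1.1873591087455706 9.118481858914782
```

>>> move_arm:
  steps:
    - [0.3, 0, -0.1, 0]
    - [0.6, 0, -0.2, 0]
    - [0.9, 0, -0.2, 0]
    - [0.9, 0, -0.2, 0]
    - [0.9, 0, -0.2, 0]

```text
clock: 13.72
position: [0.5502, 0.0003, 0.1955]
ee_rot: [3.126, 0.301, -0.009]
force: [-10.4, -3.5, 2.0]
width: 0.007
```

Run:
```python
from h import *
for i in range(3):
  s=arm.observe();f=np.array(s["force"]);print(s["clock"],invJ(s["position"]),f,f[:2]@xj,f[:2]@yj,np.linalg.norm(f)); arm.get_image("wrist")
```

```text
13.725 [94.352 89.088] [-10.4294  -3.5423   2.0101] 10.913735517201145 1.4872145482865458 11.196519445599234
13.775 [94.3511 89.0771] [-10.0709  -3.5788   1.1646] 10.568762022083702 1.591431847224315 10.751167146691323
13.825 [94.3823 89.0904] [-10.3167  -2.9294   1.5822] 10.68613301076917 0.907024339945525 10.840645525086806
```

>>> move_arm:
  steps:
    - [0.2, 0, -0.1, 0]
    - [0.4, 0, -0.1, 0]
    - [0.4, 0, -0.1, 0]
    - [0.4, 0, -0.1, 0]
    - [0.4, 0, -0.1, 0]
    - [0.4, 0, -0.1, 0]
    - [0.4, 0, -0.1, 0]
    - [0.4, 0, -0.1, 0]
    - [0.4, 0, -0.1, 0]
    - [0.4, 0, -0.1, 0]
    - [0.4, 0, -0.1, 0]
    - [0.4, 0, -0.1, 0]

```text
clock: 15.38
position: [0.5503, 0.0004, 0.1955]
ee_rot: [3.126, 0.301, -0.011]
force: [-10.7, -3.4, 1.5]
width: 0.007
```

Run:
```python
from h import *
for i in range(2):
  s=arm.observe();f=np.array(s["force"]);print(s["clock"],invJ(s["position"]),f,f[:2]@xj,f[:2]@yj,np.linalg.norm(f))
  if i==0: np.save("s8.npy",np.r_[s["position"],s["ee_rot"]]); im=arm.get_image("wrist"); cv2.imwrite("pics/w8.png",im[:,:,::-1])
```

```text
15.375 [94.2483 89.0842] [-10.6877  -3.4291   1.5185] 11.145587643107575 1.3267801010433316 11.326527601468234
15.425 [94.248 89.112] [-10.8248  -3.3437   1.0994] 11.263967026763149 1.2168024389786443 11.382720616909543
```

View pics/w8.png

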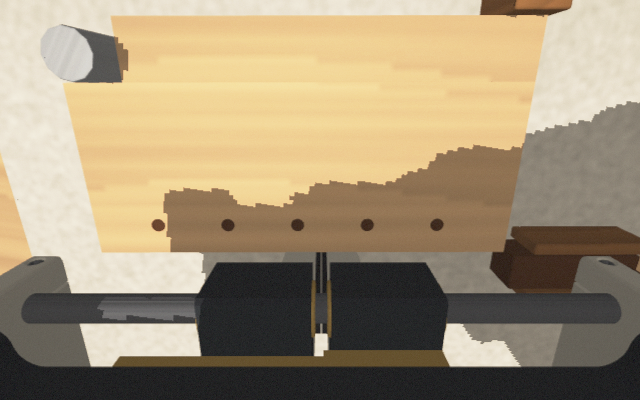

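>>> move_arm:
  steps:
    - [-1, 0, 0, 0]
    - [-5, 0, 0, 0]
    - [-15, 0, -10, 0]
    - [-30, 20, -50, 0]
    - [-45, 50, -95, 0]
    - [-60, 80, -130, 0]
    - [-60, 90, -135, 0]
    - [-60, 90, -135, 0]
    - [-60, 90, -135, 0]

```text
clock: 16.55
position: [0.5108, -0.0976, 0.3307]
ee_rot: [-3.126, -0.303, 0.002]
force: [-0.1, -0.6, -0.2]
width: 0.008
```

Run:
```python
from h import *
s=arm.observe();print(s["clock"],s["position"],invJ(s["position"]),s["force"])
np.save("s9.npy",np.r_[s["position"],s["ee_rot"]]); im=arm.get_image("wrist"); cv2.imwrite("pics/w9.png",im[:,:,::-1])
im=cv2.imread("pics/w1.png"); crop(im,370,100,470,180,7,"w1k.png")
```

```text
16.55 [ 0.5108 -0.0976  0.3307] [151.6634 177.7758] [-0.0712 -0.6115 -0.1514]
```

View pics/w9.png

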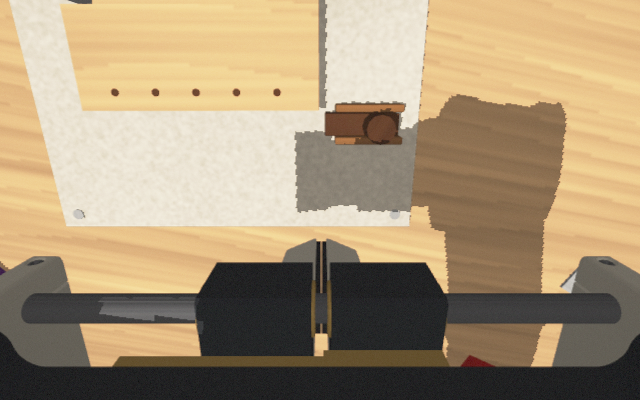

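View pics/w1k.png

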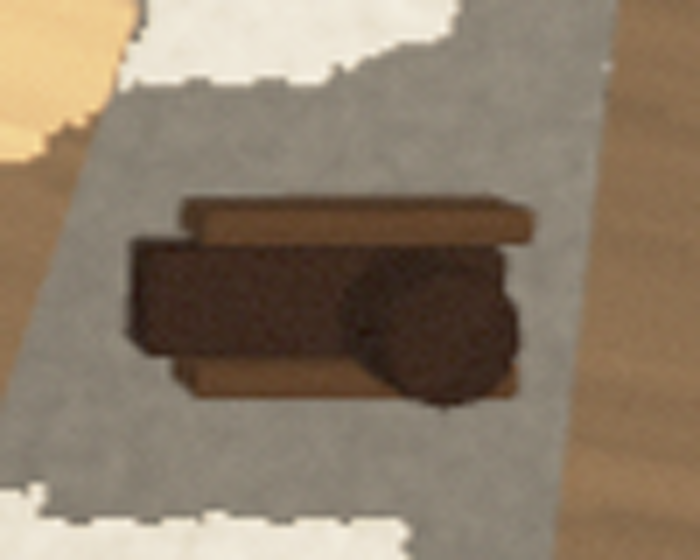

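Run:
```python
from h import *
im=cv2.imread("pics/w9.png"); crop(im,310,90,430,160,6,"w9c.png")
pr=[];uv=[]
for f,p in [("s1",(433.6,148.1)),("s9",(381,127.5))]:
    v=np.load(f+".npy");K,P=pose("wrist",dict(position=v[:3],ee_rot=v[3:]))
    print(invJ(ray([p],.069,K,P)[0]))
    pr.append(K@np.linalg.inv(P)[:3]); uv.append(np.float64(p).reshape(2,1))
X=cv2.triangulatePoints(pr[0],pr[1],uv[0],uv[1]);X=(X[:3]/X[3]).ravel();print(X,invJ(X))
# bolt nose & panel in w9
for p,z in [((326,123),.033),((320,110),.032),((82,110),.032),((318,0),.032)]: print(invJ(ray([p],z,K,P)[0]))
```

```text
[ 95.5739 219.4039]
[ 94.6117 220.0564]
[ 0.5742 -0.1286  0.0671] [ 95.3543 220.2074]
[ 95.0143 181.6438]
[ 84.876  176.7737]
[ 85.1856 -14.4819]
[  6.8596 175.2463]
```

View pics/w9c.png

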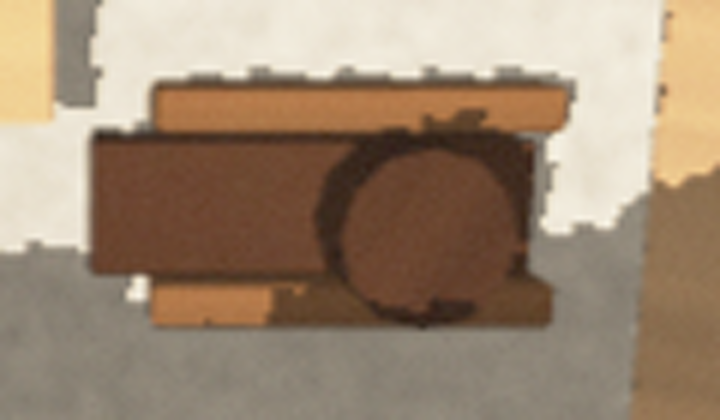

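Run:
```python
from h import *
print(toolvec(J(95.5,261,.221)))
```

```text
[ 56.1128  83.513  109.4918]
```

>>> move_arm:
  steps:
    - [15, 25, 0, 0]
    - [35, 55, 0, 0]
    - [52, 80, 0, 0]
    - [56, 83.5, 25, 0]
    - [56, 83.5, 60, 0]
    - [56, 83.5, 95, 0]
    - [56, 83.5, 108, 0]
    - [56, 83.5, 109.5, 0]
    - [56, 83.5, 109.5, 0]

```text
clock: 17.73
position: [0.5825, -0.17, 0.2231]
ee_rot: [3.127, 0.301, 0.002]
force: [-0.0, -0.1, 0.2]
width: 0.005
```

Run:
```python
from h import *
s=arm.observe();print(s["clock"],s["position"],invJ(s["position"]),s["force"])
im=arm.get_image("wrist"); cv2.imwrite("pics/w10.png",im[:,:,::-1])
print(toolvec(J(95.5,250,.221)))
print(toolvec(J(95.5,206.5,.221)))
```

```text
17.725 [ 0.5825 -0.17    0.2231] [ 95.1454 262.4182] [-0.0446 -0.067   0.1928]
[ -0.3401 -12.5769   2.359 ]
[ -0.3435 -56.0769   2.3259]
```

View pics/w10.png

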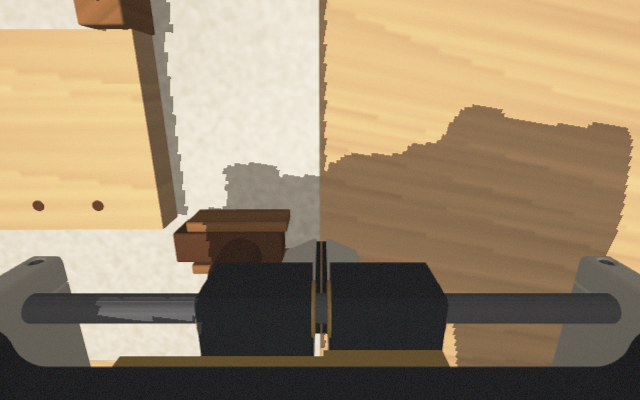

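>>> move_arm:
  steps:
    - [0, -4, 0, 0]
    - [0, -8, 0, 0]
    - [0, -11, 0, 0]
    - [0, -13, 0, 0]
    - [0, -15, 0, 0]
    - [0, -17, 0, 0]
    - [0, -20, 0, 0]
    - [0, -23, 0, 0]
    - [0, -26, 0, 0]
    - [0, -29, 0, 0]
    - [0, -32, 0, 0]
    - [0, -35, 0, 0]
    - [0, -38, 0, 0]
    - [0, -41, 0, 0]
    - [0, -44, 0, 0]
    - [0, -47, 0, 0]
    - [0, -50, 0, 0]
    - [0, -50, 0, 0]

```text
clock: 20.02
position: [0.5723, -0.1207, 0.2221]
ee_rot: [-3.127, -0.301, 0.0]
force: [-0.3, -0.3, 0.1]
width: 0.004
```

Run:
```python
from h import *
s=arm.observe();f=np.array(s["force"]);print(s["clock"],s["position"],invJ(s["position"]),f,f[:2]@yj)
np.save("s11.npy",np.r_[s["position"],s["ee_rot"]]);im=arm.get_image("wrist"); cv2.imwrite("pics/w11.png",im[:,:,::-1])
print(toolvec(J(95.5,206.5,.221)))
```

```text
20.025 [ 0.5723 -0.1207  0.2221] [ 95.7814 212.1367] [-0.2651 -0.336   0.1466] 0.2792680424610568
[ 0.2793 -5.6918  1.0587]
```

View pics/w11.png

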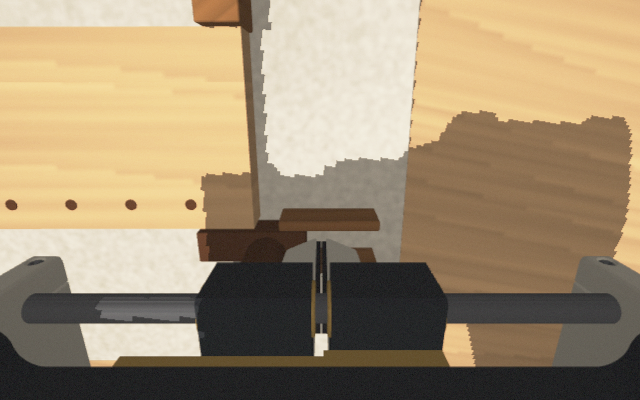

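>>> move_arm:
  steps:
    - [0, -1.5, 0, 0]
    - [0, -3, 0, 0]
    - [0, -4.5, 0, 0]
    - [0, -5.5, 0, 0]
    - [0, -6, 0, 0]
    - [0, -6.5, 0, 0]
    - [0, -6.5, 0, 0]

```text
clock: 20.95
position: [0.5711, -0.115, 0.2221]
ee_rot: [3.127, 0.3, -0.0]
force: [-0.7, -2.9, -1.5]
width: 0.001
```

Run:
```python
from h import *
for i in range(3):
  s=arm.observe();f=np.array(s["force"]);print(s["clock"],s["position"],invJ(s["position"]),f,f[:2]@yj); arm.get_image("wrist")
```

```text
20.95 [ 0.5711 -0.115   0.2221] [ 95.842  206.2922] [-0.661  -2.8981 -1.4579] 2.7187324281524266
21.0 [ 0.5711 -0.115   0.2221] [ 95.8327 206.2918] [ 0.557  -2.4171  0.0098] 2.478993494280073
21.05 [ 0.5711 -0.115   0.2221] [ 95.8224 206.2746] [-0.0953 -2.8668 -0.5004] 2.7959781395805994
```

Go on until the force clearly rises, showing the end stop.

>>> move_arm:
  steps:
    - [0, -0.5, 0, 0]
    - [0, -1, 0, 0]
    - [0, -1.5, 0, 0]
    - [0, -1.5, 0, 0]

```text
clock: 21.6
position: [0.5709, -0.1145, 0.2222]
ee_rot: [3.126, 0.299, 0.0]
force: [2.0, -5.9, -1.2]
width: 0.007
```

Run:
```python
from h import *
for i in range(2):
  s=arm.observe();f=np.array(s["force"]);print(s["clock"],s["position"],invJ(s["position"]),f,f[:2]@yj); arm.get_image("wrist")
```

```text
21.6 [ 0.5709 -0.1145  0.2222] [ 95.8943 205.8062] [ 2.0277 -5.9262 -1.1816] 6.204226916047645
21.65 [ 0.5709 -0.1146  0.2222] [ 95.9052 205.8445] [ 1.7169 -6.7338 -0.4661] 6.937660018360658
```

>>> move_arm:
  steps:
    - [0, 2, 0, 0]
    - [0, 12, 0, 0]
    - [-5, 20, -30, 0]
    - [-20, 10, -80, 0]
    - [-40, -10, -120, 0]
    - [-50, -20, -140, 0]
    - [-50, -20, -140, 0]
    - [-50, -20, -140, 0]

```text
clock: 22.7
position: [0.518, -0.1037, 0.3615]
ee_rot: [-3.127, -0.3, 0.001]
force: [0.5, 0.2, 0.3]
width: 0.007
```

Run:
```python
from h import *
s=arm.observe();print(s["clock"],s["position"],invJ(s["position"]),s["force"])
np.save("s12.npy",np.r_[s["position"],s["ee_rot"]]);im=arm.get_image("wrist"); cv2.imwrite("pics/w12.png",im[:,:,::-1])
im=arm.get_image("scene"); cv2.imwrite("pics/sc12.png",im[:,:,::-1])
```

```text
22.7 [ 0.518  -0.1037  0.3615] [145.7427 185.0518] [0.5455 0.2042 0.2968]
```

View pics/w12.png

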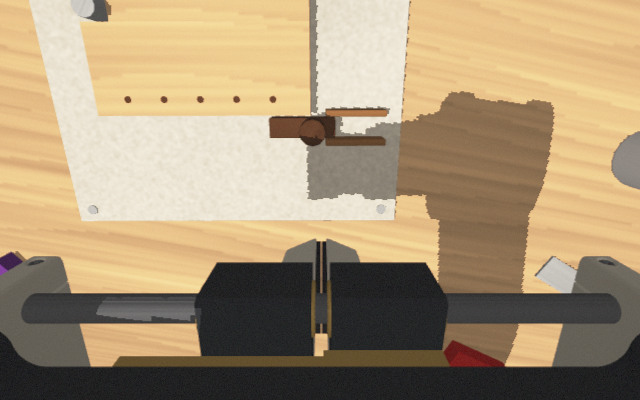

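View pics/sc12.png

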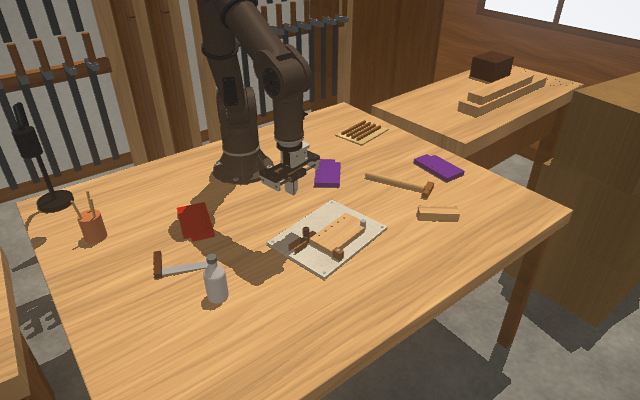

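Run:
```python
from h import *
v=np.load("s12.npy");K,P=pose("wrist",dict(position=v[:3],ee_rot=v[3:]))
for n,p,z in [("nose",(269.5,128),.033),("near right",(311,115),.032),("near left",(98,115),.032),("far-ish right",(310,0),.032),("notch inner",(108,20.5),.032)]: print(n,invJ(ray([p],z,K,P)[0]))
s=arm.observe();print(s["clock"],s["dq"],s["force"])
```

```text
nose [ 96.301  138.7913]
near right [ 84.9525 176.3678]
near left [ 84.8726 -14.4133]
far-ish right [ -6.0328 176.4108]
notch inner [8.8775 9.4046]
22.8 [-0.004   0.0046 -0.0003 -0.0007 -0.0005  0.0017 -0.0005] [-0.1315  0.337   0.0054]
```

```bash
python3 -c "
from cell import arm
print(arm.sign_off())"
```

```text
the job is handed in; nothing more can be done
None
```

The job is handed in at about 23 s of the 72 s allowed. My last measurements put the panel home with the bolt across; sign-off gives no verdict.

- **Onto the dog:** I pushed the long edge near its middle, slightly obliquely, until the notch bore on the dog. The panel was still about 16° skewed then. I inferred the dog contact from about 2 N of resistance and the camera, which showed the dog against the x face and within 1 mm of the y face.
- **Turned and pressed home:** I turned the panel about the dog until its edge was flush on the stop. I then pressed it at about 11 N, held for about 1.5 s, slightly under the 12 N asked. The highest force I read was under 12 N.
- **Bolt:** I pushed the knob until the force rose sharply at about 6–7 N, which I took as the end stop, then backed the arm off clear.

**Last checks:**
- **Panel:** about 0.03° from the jig's y axis and within about 1 mm of home.
- **Bolt:** the nose measured about 44 mm across. The image reads 1 mm short of the nominal end, within the camera calibration.
- **Arm:** force near zero and nothing touched.
- **Bystanders:** they look unmoved in the scene picture; I did not measure them.

No check failed.

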